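# Load the tilt rig and hold it at the index angle

## Robot

A 7-joint arm with a two-finger parallel gripper is mounted at the origin on a cart in front of the work surface, level with it; the furniture and walls round the work are solid. World frame = base frame: x ahead of the robot, y to its left, z up, the work surface at z = 0. Lengths are in m, angles in rad, forces in N, time in s.
With the tool pointing down it reaches from about 0.4 to 0.925 m from the base axis. Payload 5.6 kg.
Tool frame: the origin (TCP) lies between the finger pads, 19 mm behind the fingertips; this is the grasp point; z points along the fingers, y is the line along which they close (so a half turn about z gives the same grasp; the last joint's range is limited). The gripper opens to 85 mm and grips with 20 to 120 N. Pads are 22 mm wide; open, the fingers measure 114 mm over their backs; the gripper's body (76 mm by 85 mm) begins 54 mm behind the grasp point. The pads swing forward as they close: fully open they stand 13 mm farther back than shut.
Start: joints at [1.078, 0.468, -0.012, 1.603, 0.006, 1.071, -0.056], TCP at [0.283, -0.585, 0.25] pointing down, gripper open.
Joint ranges: [-2.53, 2.53], [-0.31, 2.02], [-1.57, 1.55], [0.28, 2.44], [-1.29, 4.43], [0.15, 1.84], [-2.92, 2.92]. Speed limits (rad/s): [2.57, 2.57, 3.14, 3.14, 3.14, 3.14, 3.14].

## Interface

Orientations are given as a unit quaternion [x, y, z, w].
In Python, from rig import arm, eyes, close_job gives the robot as it stands. The module is installed in compiled form; this text tells all that it offers.
- The arm moves only by the shell command python3 -m creep 'ROWS' [FORCE]. ROWS is text: rows parted by semicolons, each of 7 numbers parted by spaces: the shift along the tool's x, y, z in mm, then the turn, a rotation vector about the tool's x, y, z in degrees, then the closure, from -1 (fully open) to 1 (shut). In form: tx ty tz ax ay az hand; .... A call has 1 to 20 rows; each row shifts and turns the commanded pose from where the row before left it, along the tool's axes as they then stand; what a row does not reach is not made up. A row lasts 1/8 s, in which the tool goes at most 62.5 mm and 10.7 degrees, less where a joint would pass 70% of its speed; a pose out of reach is approached as far as the arm can. A call with a gripper value outside its range is refused whole. The fingers move at their own pace and stop on an object; FORCE is the grip in N (left out, the last holds). Time passes only in rows, so rows that do not move let the fingers close. It gives the time, the measured TCP pose, the force, the opening and the grip force at its end, in the units of the state.
- arm.get_state(): the state, without advancing time (a new reading comes with each control period).
- eyes.capture(name): name is "side" or "top" or "wrist"; returns (picture, depth): 400x640x3 uint8, blue, green, red; 400x640 float32, m along the optical axis (not along the pixel's ray), 0 where there is no reading.
- eyes.camera_info(name): a dict with "vfov" (degrees; the focal length in pixels is half the picture's height over the tangent of half this angle, whatever the lens; pixels are square), "cx", "cy" (the principal point, pixels), "rvec" (rotation vector, rad) and "tvec" (3), from world to camera coordinates, as OpenCV has them. Camera axes: x right, y down, z forward; pixel columns grow to the right and rows downward; lengths in m; the calibration is good to about 2 mm. A picture is of the moment at which its call begins: read the wrist's pose just before it. camera_info takes no time and is no camera call; for the wrist camera it gives the pose at the moment of the call.
- close_job(): hands the job in; it is judged then, once.
The state is a dict: "time_s": time; "qpos": joint angles; "qvel": joint speeds; "joint_efforts": joint torques, N m; "ee_pos": TCP position; "tcp_rot": TCP orientation; "wrist_force": force on the tool from outside, world axes, zero at the start; "ft_torque": the same for the moment, N m; "width": finger opening in m; "gripper_force": force on a finger pad.
Only numpy, scipy, OpenCV 4.12 (cv2) and the standard library are available. Lean on these libraries where they do the work, as an engineer would, in place of code of your own. Each camera call takes 0.05 s, during which the arm holds its last target. There are 200 camera calls.

## Task

Load the tilt-test rig: slip the thick steel collar over the upright post on its hinged plate until the collar sits flat on the plate, and let go of it. Then take the plate by the bar handle at its free edge and swing it up until it stands at the angle marked by the index arm on the protractor, and finish while still holding it there by the handle, for it falls back if let go. Do not shift the index arm or knock the other things about.

Things in the scene. Friction and masses are not known exactly. Their poses are not given: they have to be found in the camera images.
- rig: tilt rig, fixed: grey base 190 x 200 mm, 10 mm high. Origin on the bench under the middle of the hinge axis, which is 55 mm up and runs along rig x (away from the robot; yaw 0 to 0.32). The plate lies from the hinge to rig -y (robot's right). A white protractor arc, radius 109 mm about the hinge, stands upright in front of the plate at rig x = -0.08; its top is 148 mm above the bench
- plate: the hinged plate, bare metal, 110 mm along the hinge, 6 mm thick, 17 to 167 mm from the hinge axis; 0.5 kg with handle, on a free hinge: it falls if let go. Origin on the hinge axis, mid-length, in the plate's mid-plane; -y points along the plate from hinge to handle, z square to its upper face, x along the hinge. Level at the start; the free edge swings up by at most 1.0 rad
- seat (a point): point on the plate's upper face at the foot of the post, 85 mm from the hinge axis; turns with the plate, z along the post. The post is 16 mm in diameter, 44 mm high above this point, its top 8 mm tapered to 8 mm diameter
- handle (a point): middle of the bar handle, which is fixed to the plate: round steel bar, 12 mm in diameter, parallel to the hinge and 212 mm from its axis, held by two arms 86 mm apart; 45 mm from bar axis to plate edge is open, bare bench below (the base ends 37 mm inward of the bar). 55 mm above the bench when the plate is level. The bar may turn within a grip
- index (a joint): angle of the index arm above level, rad: the wanted angle of the plate (0.35 to 0.75), at which plate and index arm are parallel, both turning about the same axis. The arm is held by friction
- index_tip (a point): tip of the index arm, a dark flat pointer 7 mm wide, 118 mm from the hinge axis, in front of the protractor at rig x = -0.087; the point's -y axis points from the hinge to the tip
- collar: thick plain steel ring, outer diameter 44 mm, bore 20 mm, 26 mm high, about 0.15 kg, lying flat on the bench to the right of the rig. Origin at the centre of its underside, z along the bore
- weight: bystander to leave where it is: grey calibration weight with a waist and knob, 30 mm wide, 48 tall; origin at the centre of its underside
- vial: bystander to leave where it is: screw-cap sample vial, 20 mm wide, 54 tall; origin at the centre of its underside
- small_beaker: bystander to leave where it is: small glass beaker, 38 mm wide, 48 tall; origin at the centre of its underside
- pour_funnel: bystander to leave where it is: white plastic funnel standing on its mouth, 71 mm wide, 85 tall; origin at the centre of its underside
Mind the look-alikes: they are no part of the job. Leave any orange or turquoise look-alike of the collar alone.

How it is judged:
On the way:
1. the collar sits flat on the level plate, over the post, and is let go (distance between collar and seat below 0.006 m and angle between the z axis of collar and the z axis of plate, either way round below 0.15 rad and angle between plate's own z axis and vertical below 0.05 rad and contact force between the fingers and collar below 0.05 N), for 0.2 s.
At the end, for the whole second after the job is handed in: The plate is still and within 0.06 rad of the index arm's angle, held by the fingers at the handle (over 0.5 N, TCP within 45 mm of the bar's middle); the collar is seated over the post (origin within 6 mm of the seat, 0.15 rad of square), untouched by the robot (angle between the y axis of plate and the y axis of index_tip, either way round below 0.06 rad and angular speed of plate below 0.05 rad/s and contact force between the fingers and plate above 0.5 N and distance between the grasp point and handle below 0.045 m and contact force between the arm and collar below 0.05 N and distance between collar and seat below 0.006 m and angle between the z axis of collar and the z axis of plate, either way round below 0.15 rad); the arm keeps its last pose, push and grip.
It fails at once if the index arm is shifted by more than 8 mm at its tip (distance of index_tip from where it was at the start of the episode above 0.008 m).
It fails at once if the weight is moved by more than 30 mm (distance of weight from where it was at the start of the episode above 0.03 m).
It fails at once if the vial is moved by more than 30 mm (distance of vial from where it was at the start of the episode above 0.03 m).
It fails at once if the small beaker is moved by more than 30 mm (distance of small_beaker from where it was at the start of the episode above 0.03 m).
It fails at once if the pour funnel is moved by more than 30 mm (distance of pour_funnel from where it was at the start of the episode above 0.03 m).
It also fails if it takes over 61 s, if anything falls off the work surface, if the arm or the gripper's body presses on something with over 40 N, if the wrist force passes 120 N, or if a joint passes its speed limit or range.

## Working session

There is one attempt and no reset: what is moved stays moved. The work goes in short steps, Python scripts to look and compute and a shell command to move; the robot and the scene stay as the last step left them, time stands still between calls to the robot, and variables do not carry over. Pictures are saved under pics/ and viewed, at most 10 in all, crops included, and the job is handed in when it is done.

```bash
mkdir -p pics; cat > h.py <<'E'
import numpy as np, cv2
from scipy.spatial.transform import Rotation as R
from rig import arm, eyes, close_job
def cam(name):
    i=eyes.camera_info(name); f=200/np.tan(np.radians(i['vfov'])/2)
    Rm=cv2.Rodrigues(np.array(i['rvec'],float))[0]; t=np.array(i['tvec'],float).ravel()
    return f,i['cx'],i['cy'],Rm,t
def ray(c,u,v):
    f,cx,cy,Rm,t=c; return -Rm.T@t, Rm.T@np.array([(u-cx)/f,(v-cy)/f,1.])
def onz(c,u,v,z):
    o,d=ray(c,u,v); return o+d*(z-o[2])/d[2]
def proj(c,p):
    f,cx,cy,Rm,t=c; q=Rm@np.asarray(p,float)+t; return np.array([f*q[0]/q[2]+cx,f*q[1]/q[2]+cy])
def cloud(c,d):
    f,cx,cy,Rm,t=c; v,u=np.mgrid[:d.shape[0],:d.shape[1]]
    P=np.stack([(u-cx)/f*d,(v-cy)/f*d,d],-1); return (P-t)@Rm
E
python3 - <<'E'
from h import *
s=arm.get_state(); print({k:np.round(v,3) for k,v in s.items()})
for n in('side','top'):
    i=eyes.camera_info(n);print(n,i)
    p,d=eyes.capture(n); cv2.imwrite(f'pics/{n}0.png',p); np.save(f'{n}0.npy',d)
E
```

```text
{'time_s': np.float64(0.0), 'qpos': array([ 1.078,  0.468, -0.012,  1.604,  0.006,  1.071, -0.056]), 'qvel': array([ 0.001, -0.001,  0.001, -0.   , -0.   , -0.001, -0.   ]), 'joint_efforts': array([-0.0000e+00, -5.3239e+01,  2.1000e-02, -2.5131e+01,  1.1000e-02,
        8.0000e-03,  0.0000e+00]), 'ee_pos': array([ 0.282, -0.585,  0.249]), 'tcp_rot': array([ 0.975,  0.223, -0.   , -0.001]), 'wrist_force': array([-0.945, -0.047,  0.435]), 'ft_torque': array([0.036, 0.022, 0.001]), 'gripper_force': np.float64(0.0), 'width': np.float64(0.085)}
side {'vfov': 50.09480041852823, 'cx': 315.29497317710826, 'cy': 197.91328281968987, 'rvec': array([ 1.93617399, -0.45764193,  0.33475271]), 'tvec': array([-0.44725278,  0.19478096,  0.9839928 ])}
top {'vfov': 55.22138368483086, 'cx': 315.6938156169106, 'cy': 204.1226057482912, 'rvec': array([ 2.14880264, -2.07686372,  0.21530926]), 'tvec': array([0.08824163, 0.52931012, 0.83493485])}
```

View pics/top0.png

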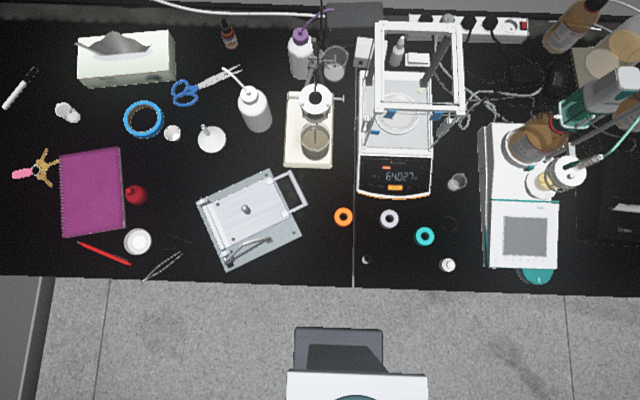

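View pics/side0.png

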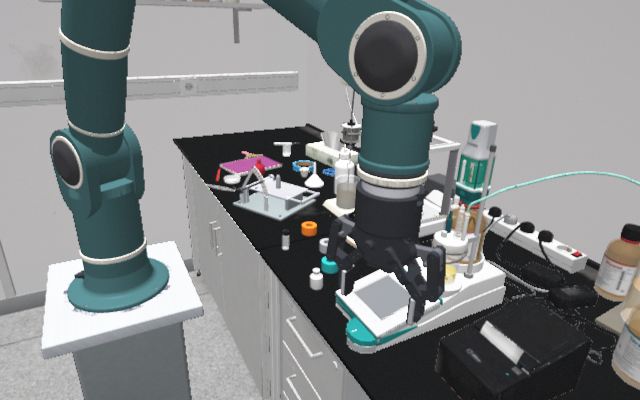

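```bash
python3 - <<'E'
from h import *
c=cam('top'); s=cam('side'); p=cv2.imread('pics/top0.png'); d=np.load('top0.npy')
print('tcp px',proj(c,[.283,-.585,.25]),'base',proj(c,[0,0,0]),'cam',-c[3].T@c[4],-s[3].T@s[4])
P=cloud(c,d)
for n,(u,v) in dict(orange=(343,216),collar=(389,219),turq=(425,236),beaker=(457,182),vial_=(448,265),weight_=(366,260),post=(246,210)).items():
    w=P[v-14:v+15,u-14:u+15]; zz=w[...,2]; m=(zz>.012)&(zz<.15)
    print(n,np.round(onz(c,u,v,.02),3),'cloud n',m.sum(),'zmax',np.round(zz.max(),3),'mean',np.round(w[m].mean(0),3), p[v,u])
# collar: centroid on z=0.026 rim by mask
g=cv2.cvtColor(p,cv2.COLOR_BGR2GRAY)
for (u,v) in[(389,219)]:
    m=np.zeros_like(g);m[v-16:v+17,u-16:u+17]=(g[v-16:v+17,u-16:u+17]>75)
    cs,_=cv2.findContours(m,cv2.RETR_EXTERNAL,cv2.CHAIN_APPROX_NONE);k=max(cs,key=cv2.contourArea)
    (x,y),r=cv2.minEnclosingCircle(k);print(x,y,r,onz(c,x,y,.026),onz(c,x,y,.018), 'diam',np.linalg.norm(onz(c,x+r,y,.026)-onz(c,x-r,y,.026)))
a=cv2.resize(p[150:290,180:330],None,fx=4,fy=4,interpolation=cv2.INTER_CUBIC)
b=cv2.resize(p[185:290,330:480],(600,420)[0:2] and None,fx=1.33,fy=1.33,interpolation=cv2.INTER_CUBIC)
o=np.zeros((560,800,3),np.uint8);o[:560,:600]=a;o[:b.shape[0],600:600+b.shape[1]]=b[:,:200]
cv2.imwrite('pics/crop1.png',o)
E
```

```text
tcp px [720.76279327 335.3307282 ] base [356.10750464 446.54077264] cam [0.34552725 0.10191841 0.9248219 ] [ 0.00255601 -0.93520361  0.57585082]
orange [0.506 0.04  0.02 ] cloud n 223 zmax 0.925 mean [0.503 0.041 0.025] [28 25 30]
collar [ 0.503 -0.071  0.02 ] cloud n 234 zmax 0.925 mean [ 0.502 -0.068  0.025] [23 22 23]
turq [ 0.465 -0.156  0.02 ] cloud n 247 zmax 0.925 mean [ 0.463 -0.152  0.025] [28 26 26]
beaker [ 0.6   -0.237  0.02 ] cloud n 213 zmax 0.925 mean [ 0.597 -0.232  0.034] [149 145 144]
vial_ [ 0.398 -0.208  0.02 ] cloud n 160 zmax 0.925 mean [ 0.398 -0.201  0.033] [244 243 244]
weight_ [ 0.403 -0.016  0.02 ] cloud n 72 zmax 0.925 mean [ 0.404 -0.014  0.048] [34 34 40]
post [0.513 0.274 0.02 ] cloud n 836 zmax 0.925 mean [0.505 0.266 0.061] [132 128 126]
389.0 218.39999389648438 9.652039527893066 [ 0.50310297 -0.06941942  0.026     ] [ 0.50450548 -0.07094441  0.018     ] diam 0.04602146062838675
```

View pics/crop1.png

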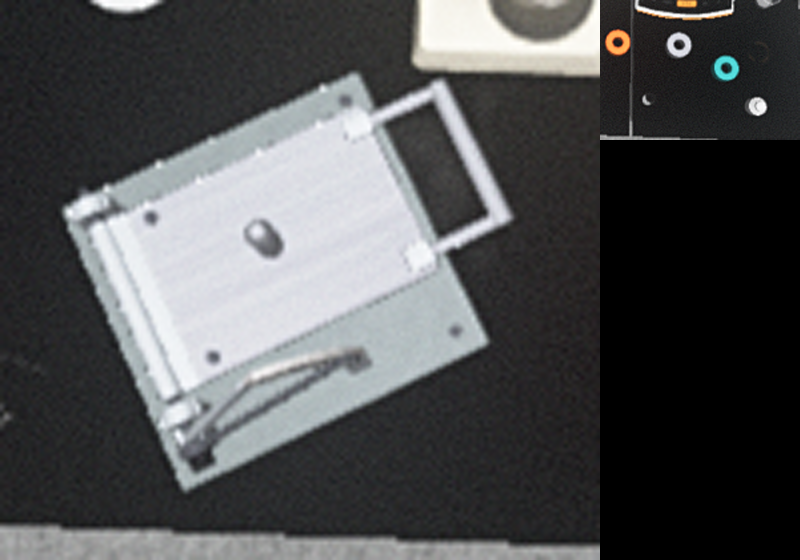

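```bash
cat >> h.py <<'E'
def delta(pos,rot):
    """tool-frame shift mm and rotvec deg from the current measured pose to target"""
    s=arm.get_state(); R0=R.from_quat(s['tcp_rot'])
    return np.round(R0.inv().apply(np.array(pos)-s['ee_pos'])*1e3,1), np.round(np.degrees((R0.inv()*rot).as_rotvec()),1)
def down(yaw): # tool z down, tool x at heading yaw
    return R.from_euler('z',yaw)*R.from_euler('x',np.pi)
E
python3 - <<'E'
from h import *
c=cam('top')
f=lambda x,y,z: onz(c,180+x/4-.375,150+y/4-.375,z)[:2]
b1,b2=f(436,85,.06),f(508,215,.06); h=(b1+b2)/2; a=b1-b2
print('bar',b1,b2,'mid',h,'len',np.linalg.norm(a),'yaw',np.arctan2(a[1],a[0]))
B=[f(*q,.01) for q in[(355,75),(488,342),(187,490)]]
print('base',B,[np.linalg.norm(B[i]-B[i+1]) for i in(0,1)],'yaw',np.arctan2(*(B[0]-B[1])[::-1]),'y-axis', np.arctan2(*(B[2]-B[1])[::-1])-np.pi/2)
print('post top',f(258,226,.102),'foot',f(268,246,.058))
y=np.arctan2(a[1],a[0]);yv=np.array([-np.sin(y),np.cos(y)])
print('seat from handle',h+.127*yv,'hinge',h+.212*yv)
k=cam('wrist');s=arm.get_state();R0=R.from_quat(s['tcp_rot'])
print('cam in tool',R0.inv().apply(-k[3].T@k[4]-s['ee_pos']),'view axis in tool',R0.inv().apply(k[3].T@[0,0,1]),'right',R0.inv().apply(k[3].T@[1,0,0]),k[:3])
print('to above collar',delta([.503,-.0695,.25],down(y)),'yaw now',R0.as_matrix()[:,0])
E
```

```text
bar [0.60242518 0.17250227] [0.52584337 0.12718028] mid [0.56413427 0.14984127] len 0.08898795353124464 yaw 0.5343767641066909
base [array([0.62200991, 0.22729803]), array([0.457975  , 0.13763529]), array([0.36448087, 0.31113737])] [np.float64(0.1869407967756032), np.float64(0.19708912414650728)] yaw 0.5002349867680285 y-axis 0.4942537493847525
post top [0.50622721 0.2627715 ] foot [0.50328036 0.26477098]
seat from handle [0.49945256 0.25913572] hinge [0.45616166 0.33228555]
cam in tool [ 0.0704737   0.00023139 -0.12366371] view axis in tool [-2.79959545e-01  4.54927463e-04  9.60011691e-01] right [-6.27643136e-04  9.99999587e-01 -6.56910710e-04] (np.float64(277.02442073283447), 319.89449074463136, 205.86022652661157)
to above collar (array([ 4.228e+02, -3.683e+02, -3.000e-01]), array([-0.1,  0. , -4.8])) yaw now [ 9.00550217e-01  4.34751992e-01 -1.14126126e-04]
```

```bash
python3 - <<'E'
from h import *
c=cam('top');P=cloud(c,np.load('top0.npy')).reshape(-1,3);P=P[P[:,2]<.6]
A=np.array([.283,-.585]);B=np.array([.503,-.07]);n=(B-A)/np.linalg.norm(B-A)
q=P[:,:2]-A;al=q@n;pe=abs(q@[-n[1],n[0]])
for lo in np.arange(-.05,.65,.1):
    m=(al>lo)&(al<lo+.1)&(pe<.09);print(round(lo,2),m.sum(),P[m,2].max() if m.any() else None)
# bench front edge
print(onz(c,50,276,0),onz(c,320,286,0))
E
python3 -m creep '0 0 -50 0 0 0 -0.3;50 -43 0 0 0 0 -0.3;45 -39 0 0 0 0 -0.3;45 -39 0 0 0 0 -0.3;45 -39 0 0 0 0 -0.3' 40
```

```text
-0.05 1315 0.004187329335227695
0.05 1842 0.005558682123601404
0.15 2307 0.062485054046515116
0.25 3528 0.07058683857745303
0.35 3088 0.07003555624255522
0.45 3093 0.05110895204343171
0.55 3287 0.0630746820586102
[0.34146671 0.7309505  0.        ] [0.33993671 0.08960706 0.        ]
time_s: 0.72
ee_pos: [0.3786, -0.362, 0.2998]
tcp_rot: [0.975, 0.223, -0.0, -0.0]
wrist_force: [1.8, -0.4, -0.3]
width: 0.0556
gripper_force: 0.0
```

```bash
python3 -m creep '43 -38 0 0 0 0 -0.3;43 -38 0 0 0 0 -0.3;43 -38 0 0 0 0 -0.3;43 -38 0 0 0 0 -0.3;43 -38 0 0 0 0 -0.3;0 0 50 0 0 -2.9 -0.3;0 0 40 0 0 0 -0.3;0 0 0 0 0 0 -0.3'
python3 - <<'E'
from h import *
p,d=eyes.capture('wrist');cv2.imwrite('pics/w1.png',p);np.save('w1.npy',d)
c=cam('wrist');s=arm.get_state();print(s['ee_pos'],s['tcp_rot'],proj(c,[.503,-.0695,.026]))
E
```

```text
time_s: 1.72
ee_pos: [0.487, -0.099, 0.2073]
tcp_rot: [0.969, 0.248, -0.003, -0.002]
wrist_force: [-0.1, 0.3, 0.8]
width: 0.0556
gripper_force: 0.0
[ 0.4887041  -0.09931572  0.20942293] [ 9.68864895e-01  2.47586428e-01 -1.14664677e-03 -6.78332895e-04] [302.45684206 165.76526035]
```

View pics/w1.png

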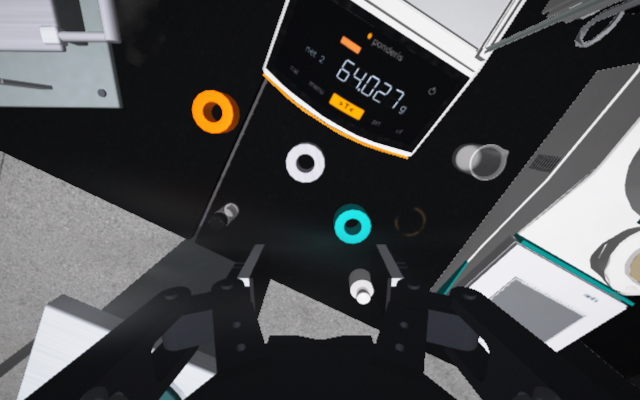

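```bash
python3 - <<'E'
from h import *
p=cv2.imread('pics/w1.png');c=cam('wrist');g=p.min(2)
m=np.zeros_like(g);m[135:192,272:338]=(g[135:192,272:338]>110)
cs,_=cv2.findContours(m,cv2.RETR_EXTERNAL,cv2.CHAIN_APPROX_NONE);k=max(cs,key=cv2.contourArea)
(x,y),r=cv2.minEnclosingCircle(k);e=cv2.fitEllipse(k);print(x,y,r,e)
# bore hole top rim
w=onz(c,*e[0],.026);print(w,onz(c,x,y,.026),'diam',np.linalg.norm(onz(c,x+r,y,.026)-onz(c,x-r,y,.026)))
d=np.load('w1.npy');P=cloud(c,d)[m>0];P=P[(P[:,2]>.02)&(P[:,2]<.035)];print(P.mean(0),len(P))
print(delta([w[0],w[1],.1],down(.5)))
E
```

```text
304.8458557128906 162.71302795410156 19.963869094848633 ((304.86187744140625, 162.6442108154297), (38.32920837402344, 39.159114837646484), 156.77584838867188)
[ 0.50732696 -0.07023332  0.026     ] [ 0.50725145 -0.07025307  0.026     ] diam 0.04409952591163792
[ 0.50763409 -0.06974222  0.0276434 ] 942
(array([ 30.5, -16.4, 109.4]), array([-0.1,  0.1,  0. ]))
```

```bash
python3 -m creep '30 -16 30 0 0 0 -0.5;0 0 45 0 0 0 -0.5;0 0 25 0 0 0 -0.5;0 0 0 0 0 0 -0.5;0 0 0 0 0 0 -0.5'
python3 - <<'E'
from h import *
s=arm.get_state();print(s['ee_pos'],delta([.507,-.070,.024],down(.5)))
p,d=eyes.capture('wrist');cv2.imwrite('pics/w2.png',p);c=cam('wrist')
print(proj(c,[.507,-.07,.026]))
E
```

```text
time_s: 2.4
ee_pos: [0.5095, -0.0714, 0.112]
tcp_rot: [0.969, 0.247, 0.002, 0.001]
wrist_force: [-0.2, 0.1, 0.4]
width: 0.064
gripper_force: 0.0
[ 0.50954202 -0.07135359  0.11203835] (array([-1.8, -2.6, 88. ]), array([ 0.1, -0.2, -0. ]))
[316.27673999 219.21888364]
```

View pics/w2.png

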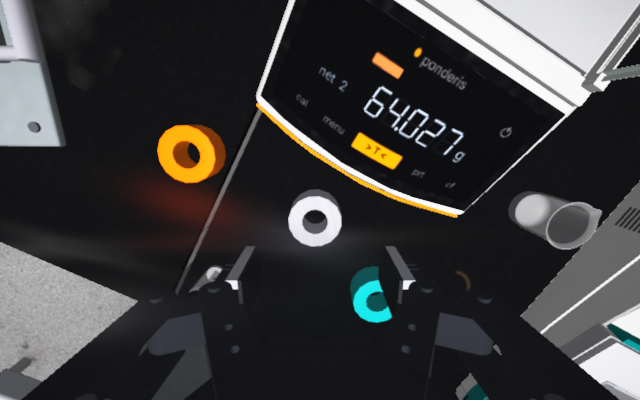

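```bash
python3 -m creep '-2 -2 35 0 0 0 -0.5;0 0 30 0 0 0 -0.5;0 0 23 0 0 0 -0.5;0 0 0 0 0 0 -0.5;0 0 0 0 0 0 0.2;0 0 0 0 0 0 0.5;0 0 0 0 0 0 0.5;0 0 0 0 0 0 0.5' 50
```

```text
time_s: 3.45
ee_pos: [0.5065, -0.0703, 0.024]
tcp_rot: [0.969, 0.248, 0.001, 0.001]
wrist_force: [-1.7, 1.1, 6.0]
width: 0.0428
gripper_force: 50.3
```

```bash
python3 -m creep '0 0 -30 0 0 0 0.5;0 0 -50 0 0 0 0.5;0 0 -50 0 0 0 0.5;0 0 -40 0 0 0 0.5;0 0 0 0 0 0 0.5'
python3 - <<'E'
from h import *
s=arm.get_state();print(s['ee_pos'],s['width'],'to view',delta([.46,.20,.24],down(.5)))
E
```

```text
time_s: 4.08
ee_pos: [0.5075, -0.0705, 0.1962]
tcp_rot: [0.969, 0.247, 0.004, 0.002]
wrist_force: [-0.1, -0.3, -1.7]
width: 0.0424
gripper_force: 51.5
[ 0.507478   -0.07052274  0.19624304] 0.042426738158564306 to view (array([  88.3, -259.9,  -44.7]), array([ 0.3, -0.4,  0. ]))
```

```bash
python3 -m creep '0 -40 -40 0 0 0 0.5;20 -55 -10 0 0 0 0.5;25 -55 0 0 0 0 0.5;25 -55 0 0 0 0 0.5;25 -55 0 0 0 0 0.5;25 -35 0 0 0 0 0.5;20 0 0 0 0 0 0.5;0 0 0 0 0 0 0.5;0 0 0 0 0 0 0.5'
python3 - <<'E'
from h import *
s=arm.get_state()
p,d=eyes.capture('wrist');cv2.imwrite('pics/w3.png',p);np.save('w3.npy',d);c=cam('wrist')
print(s['ee_pos'],s['width'],proj(c,[.504,.263,.102]),proj(c,[.504,.263,.058]))
np.savez('w3c.npz',f=c[0],cx=c[1],cy=c[2],R=c[3],t=c[4])
E
```

```text
time_s: 5.2
ee_pos: [0.4857, 0.2548, 0.2411]
tcp_rot: [0.969, 0.247, -0.001, 0.0]
wrist_force: [-1.1, 0.1, -2.1]
width: 0.0426
gripper_force: 51.7
[0.48573171 0.25475818 0.24110563] 0.04258279162939716 [320.94590098 179.53595499] [320.75949611 172.01965383]
```

View pics/w3.png

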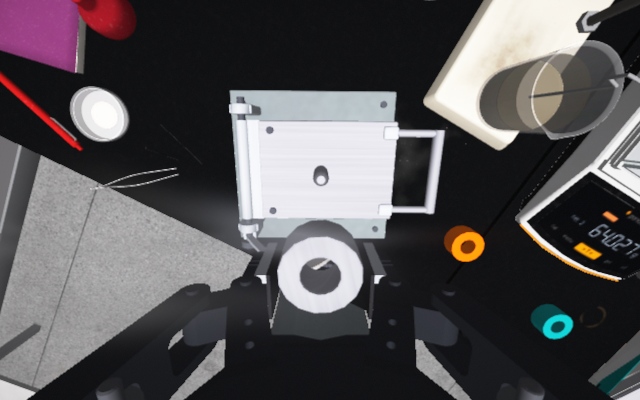

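```bash
python3 - <<'E'
from h import *
p=cv2.imread('pics/w3.png');z=np.load('w3c.npz');c=(z['f'],z['cx'],z['cy'],z['R'],z['t']);g=p.min(2)
# post: dark within plate centre
w=g[155:198,300:342];m=(w<140).astype(np.uint8)
n,l,st,ce=cv2.connectedComponentsWithStats(m);i=1+st[1:,4].argmax();x0,y0,ww,hh,A=st[i];print('post blob',x0+300,y0+155,ww,hh,A,ce[i]+[300,155])
print(w[4:38:2,12:30].tolist())
d=np.load('w3.npy');P=cloud(c,d)
q=P[155:198,300:342];t=q[q[...,2]>.085];print('post cloud',len(t),t.mean(0),np.median(t,0),t[:,2].max())
q=P[125:215,255:390].reshape(-1,3);q=q[(q[:,2]<.075)];print('plate z',np.median(q[:,2]))
# bar: bright columns rows 140..205
rows=np.arange(140,206,5);cols=[]
for r in rows:
    k=np.where(g[r,425:450]>120)[0]+425;cols.append((k.min()+k.max())/2)
print(cols);L=np.polyfit(rows,cols,1)
W=np.array([onz(c,np.polyval(L,r),r,.058)[:2] for r in(140,205)]);a=W[0]-W[1];print('bar yaw',np.arctan2(a[1],a[0]),W)
# base far edge / plate far edge yaw
for lo,hi,th in((85,100,60),(115,130,180)):
    X=np.arange(265,380,5);Y=[lo+np.argmax(g[lo:hi,x]>th) for x in X];L2=np.polyfit(X,Y,1);zz=.01 if lo==85 else .058
    U=[onz(c,x,np.polyval(L2,x),zz)[:2] for x in(265,375)];a=U[0]-U[1];print('edge yaw',np.arctan2(a[1],a[0])-np.pi/2,U)
# bar end rows (arms outer)
k=np.where(g[110:230,420]>120)[0]+110;print('arm rows',k)
E
```

```text
post blob 313 166 16 19 155 [320.45806452 173.09032258]
[[230, 230, 230, 230, 230, 230, 230, 230, 230, 230, 230, 230, 230, 230, 230, 230, 230, 230], [233, 232, 233, 233, 233, 233, 233, 233, 233, 233, 233, 233, 233, 233, 233, 233, 233, 233], [233, 233, 233, 232, 233, 233, 233, 233, 233, 233, 233, 233, 232, 233, 233, 233, 233, 233], [231, 231, 231, 231, 231, 222, 202, 183, 167, 169, 175, 200, 226, 230, 230, 230, 230, 230], [232, 232, 232, 214, 152, 93, 77, 78, 78, 78, 77, 78, 101, 169, 222, 233, 233, 233], [235, 234, 182, 93, 76, 78, 79, 79, 79, 79, 78, 79, 78, 77, 101, 206, 234, 234], [234, 208, 127, 76, 80, 81, 81, 85, 88, 87, 84, 83, 82, 79, 75, 147, 220, 234], [234, 182, 97, 82, 90, 97, 101, 105, 107, 106, 104, 104, 101, 91, 81, 87, 202, 233], [228, 156, 87, 97, 106, 115, 121, 137, 158, 155, 135, 125, 117, 106, 98, 87, 185, 231], [222, 151, 98, 110, 123, 172, 218, 232, 235, 238, 238, 230, 176, 126, 112, 99, 143, 219], [225, 159, 106, 120, 166, 221, 234, 236, 239, 238, 236, 236, 226, 172, 122, 107, 155, 219], [234, 199, 130, 120, 153, 219, 238, 239, 237, 236, 236, 236, 216, 160, 119
[... 508 characters left out ...]
651216  0.10413996] [0.50559451 0.26486174 0.09865804] 0.3649293705359948
plate z 0.05790378603433585
[np.float64(438.5), np.float64(437.5), np.float64(436.5), np.float64(436.5), np.float64(435.5), np.float64(434.5), np.float64(434.5), np.float64(433.5), np.float64(432.5), np.float64(432.5), np.float64(431.5), np.float64(431.0), np.float64(430.5), np.float64(429.5)]
bar yaw 0.4835159857466307 [[0.59517978 0.16830941]
 [0.53046613 0.13432905]]
edge yaw 0.4870498449350582 [array([0.55167829, 0.36433642]), array([0.61294243, 0.24865739])]
edge yaw 0.49889551828767154 [array([0.5289411 , 0.34351784]), array([0.58437615, 0.24177775])]
arm rows [130 131 132 133 134 135 136 207 208 209 210 211 212]
```

```bash
python3 - <<'E'
from h import *
p=cv2.imread('pics/w3.png');z=np.load('w3c.npz');c=(z['f'],z['cx'],z['cy'],z['R'],z['t']);g=p.min(2)
s=arm.get_state();T=s['ee_pos'];R0=R.from_quat(s['tcp_rot'])
m=np.zeros_like(g);m[232:318,270:370]=g[232:318,270:370]>170
m=cv2.morphologyEx(m,cv2.MORPH_OPEN,np.ones((3,3)))
cs,_=cv2.findContours(m,cv2.RETR_EXTERNAL,cv2.CHAIN_APPROX_NONE);k=cv2.convexHull(max(cs,key=cv2.contourArea));e=cv2.fitEllipse(k);print(e)
d=np.load('w3.npy');P=cloud(c,d)[m>0];zt=np.median(P[:,2]);print('z top rel',zt-T[2])
W=np.array([onz(c,*q[0],T[2]+.002) for q in k]);(x,y),r=cv2.minEnclosingCircle(W[:,:2].astype(np.float32));print('r',r)
print('collar in tool',R0.inv().apply([x-T[0],y-T[1],0]))
tip=onz(c,320.5,180,.102);print(tip,'bar mid',onz(c,433.8,171.5,.058))
off=R0.inv().apply([x-T[0],y-T[1],0]);tgt=down(.49).apply(off)
print('move',delta([tip[0]-tgt[0],tip[1]-tgt[1],.136],down(.49)))
E
```

```text
((319.7907409667969, 274.2577209472656), (76.13646697998047, 85.18104553222656), 90.46346282958984)
z top rel 0.001496998059205501
r 0.021347271278500557
collar in tool [-1.10242036e-03  1.23971939e-04  1.93252063e-06]
[0.50339714 0.26315988 0.102     ] bar mid [0.56477243 0.15262616 0.058     ]
move (array([ 20.8,   0.8, 105.3]), array([0. , 0.1, 0.5]))
```

```bash
python3 -m creep '11 1 30 0 0 0.5 0.5;10 0 35 0 0 0 0.5;0 0 25 0 0 0 0.5;0 0 10 0 0 0 0.5;0 0 0 0 0 0 0.5;0 0 0 0 0 0 0.5'
python3 - <<'E'
from h import *
s=arm.get_state()
p,d=eyes.capture('wrist');c=cam('wrist')
print(s['ee_pos'],s['wrist_force'],proj(c,[.5034,.2632,.102]),delta([.5039,.2636,.136],down(.49)))
cv2.imwrite('pics/w4.png',cv2.resize(p[140:360,200:440],None,fx=2.5,fy=2.5))
E
```

```text
time_s: 6.0
ee_pos: [0.5061, 0.2651, 0.1432]
tcp_rot: [0.97, 0.243, 0.001, -0.0]
wrist_force: [0.3, 0.0, -1.1]
width: 0.0423
gripper_force: 51.7
[0.50606237 0.2651321  0.14321843] [ 0.34333673  0.01560131 -1.1292788 ] [320.20594802 244.17641333] (array([-2.7,  0.3,  7.2]), array([ 0. , -0.1,  0.1]))
```

View pics/w4.png

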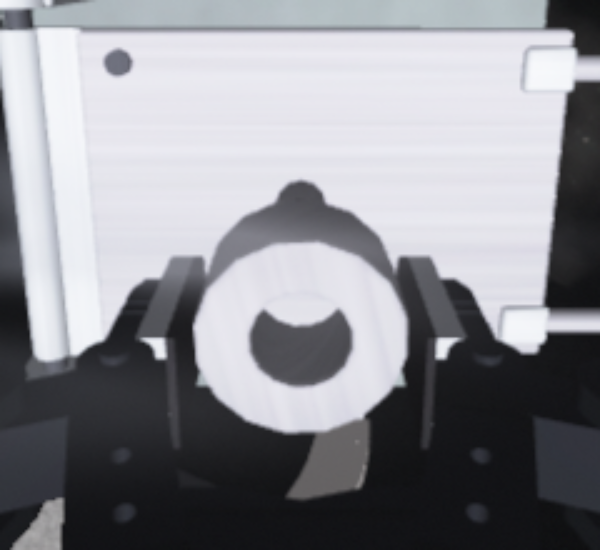

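```bash
python3 -m creep '-2 0 8 0 0 0 0.5;0 0 8 0 0 0 0.5;0 0 8 0 0 0 0.5;0 0 6 0 0 0 0.5;0 0 6 0 0 0 0.5;0 0 0 0 0 0 0.5'; python3 - <<'E'
from h import *
s=arm.get_state();print(s['wrist_force'],s['ft_torque'],delta([.5044,.2637,.082],down(.49)))
E
```

```text
time_s: 6.8
ee_pos: [0.5034, 0.2638, 0.1054]
tcp_rot: [0.97, 0.243, -0.001, 0.0]
wrist_force: [0.8, -0.6, -2.1]
width: 0.0425
gripper_force: 51.7
[ 0.7726385  -0.63457418 -2.06573208] [-0.00990102 -0.00411404  0.01818148] (array([ 0.8,  0.6, 23.4]), array([-0. ,  0.1,  0.1]))
```

```bash
python3 -m creep '1 0 7 0 0 0 0.5;0 0 7 0 0 0 0.5;0 0 5 0 0 0 0.5;0 0 2 0 0 0 0.5;0 0 1 0 0 0 0.5;0 0 0 0 0 0 0.5;0 0 0 0 0 0 0.5'
```

```text
time_s: 7.68
ee_pos: [0.5047, 0.2645, 0.0841]
tcp_rot: [0.97, 0.243, 0.0, -0.0]
wrist_force: [-0.0, 0.4, -2.0]
width: 0.0422
gripper_force: 51.7
```

```bash
python3 -m creep '0 0 1 0 0 0 0.5;0 0 0.5 0 0 0 0.5;0 0 0 0 0 0 0.5;0 0 0 0 0 0 -0.1;0 0 0 0 0 0 -0.3;0 0 0 0 0 0 -0.4;0 0 0 0 0 0 -0.4;0 0 0 0 0 0 -0.4'
python3 -m creep '0 0 -20 0 0 0 -0.4;0 0 -40 0 0 0 -0.4;0 0 -50 0 0 0 -0.4;-20 0 -40 0 0 0 -0.4;-30 0 0 0 0 0 -0.4;0 0 0 0 0 0 -0.4'
python3 - <<'E'
from h import *
s=arm.get_state()
p,d=eyes.capture('wrist');c=cam('wrist');print(s['ee_pos'],proj(c,[.5034,.2632,.084]),proj(c,[.5034,.2632,.102]))
cv2.imwrite('pics/w5.png',p)
P=cloud(c,d);m=(P[...,2]>.078)&(P[...,2]<.09)&(np.hypot(P[...,0]-.5034,P[...,1]-.2632)<.03);print(m.sum(),P[m].mean(0),np.median(P[m],0))
np.save('w5P.npy',P)
E
```

```text
time_s: 8.68
ee_pos: [0.5046, 0.2644, 0.0825]
tcp_rot: [0.97, 0.243, 0.0, 0.0]
wrist_force: [-0.2, 0.1, -0.1]
width: 0.0598
gripper_force: 0.0
time_s: 9.43
ee_pos: [0.4594, 0.2402, 0.2343]
tcp_rot: [0.97, 0.244, 0.001, 0.001]
wrist_force: [-0.6, -0.1, 0.3]
width: 0.0595
gripper_force: 0.0
[0.45943782 0.24024748 0.23432726] [319.78021514 149.02236069] [319.80597036 150.62390209]
1270 [0.50485486 0.26455198 0.08316254] [0.50528913 0.26484045 0.0832173 ]
```

View pics/w5.png

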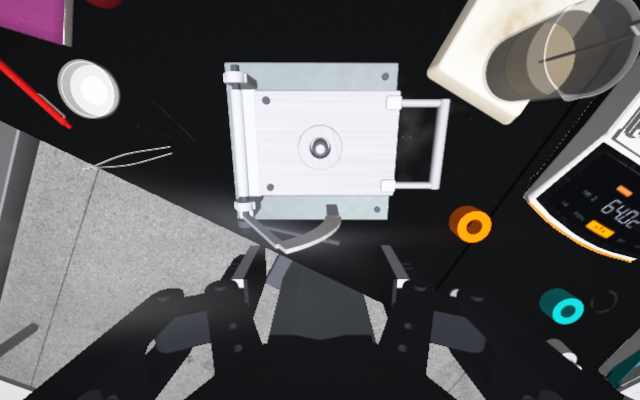

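```bash
python3 -m creep '-40 0 0 0 0 0 -0.1;-40 0 0 0 10 0 -0.1;-10 0 0 0 10 0 -0.1;0 0 0 0 10 0 -0.1;0 0 0 0 10 0 -0.1;0 0 0 0 10 0 -0.1;0 0 0 0 0 0 -0.1;0 0 0 0 0 0 -0.1'
python3 - <<'E'
from h import *
s=arm.get_state();c=cam('wrist');print(s['qpos'],'cam',-c[3].T@c[4])
x=np.array([np.cos(.49),np.sin(.49),0]);y=np.array([-x[1],x[0],0]);O=np.array([.5034,.2632,0])+.085*y+[0,0,.055]
for t in(.35,.55,.75): print(t,proj(c,O-.087*x),proj(c,O-.087*x-.118*np.cos(t)*y+[0,0,.118*np.sin(t)]))
p,d=eyes.capture('wrist');cv2.imwrite('pics/w6.png',p)
E
```

```text
time_s: 10.48
ee_pos: [0.3822, 0.2144, 0.2406]
tcp_rot: [0.926, 0.24, 0.275, -0.095]
wrist_force: [0.4, -0.4, -0.6]
width: 0.0468
gripper_force: 0.0
[ 0.38964509 -0.09301567 -0.89391587  2.43323733 -0.55151502  0.20421754
 -1.0779707 ] cam [0.37636609 0.20372278 0.38280359]
0.35 [268.1822949  244.75938286] [365.07174607 240.69059289]
0.55 [268.1822949  244.75938286] [356.88759867 236.50336467]
0.75 [268.1822949  244.75938286] [342.82614318 232.13669919]
```

View pics/w6.png

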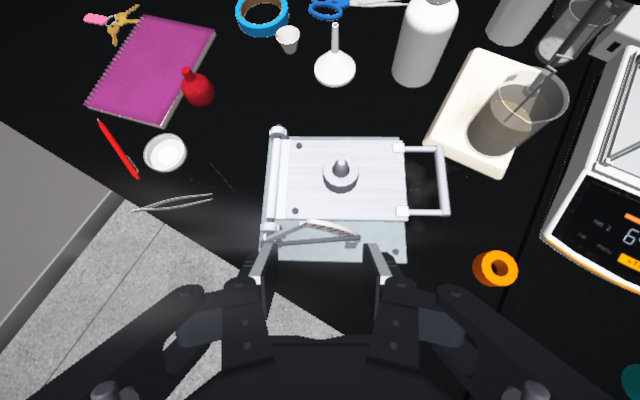

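```bash
python3 - <<'E'
from h import *
x=np.array([np.cos(.49),np.sin(.49),0]);y=np.array([-x[1],x[0],0]);O=np.array([.5034,.2632,0])+.085*y+[0,0,.055]
p,d=eyes.capture('wrist');c=cam('wrist');cv2.imwrite('pics/w7.png',p);np.save('w7.npy',d)
S=[('w7',p,cloud(c,d),c),('w5',cv2.imread('pics/w5.png'),np.load('w5P.npy'),None),('top',cv2.imread('pics/top0.png'),cloud(cam('top'),np.load('top0.npy')),None),('side',cv2.imread('pics/side0.png'),cloud(cam('side'),np.load('side0.npy')),None)]
for n,im,P,_ in S:
    Q=P-O;X=Q@x;Y=Q@y;Z=Q[...,2];r=np.hypot(Y,Z);a=np.arctan2(Z,-Y);g=im.max(2)
    m=(X>-.105)&(X<-.07)&(r>.03)&(r<.13)&(Z>.005)&(Y<0)
    print(n,m.sum())
    for k in(m&(g<130),): 
        if n in('w7','w5'):
            o=np.argsort(r[k]);v,u=np.where(k)
            print(np.round(np.c_[u,v,r[k]*1e3,a[k],X[k]*1e3,g[k]][o][::max(1,len(o)//25)],2).tolist())
    print('dark: r>.112',np.median(a[m&(r>.113)]) if (m&(r>.113)).any() else None, 'hist',np.histogram(a[m&(g<130)],np.arange(0,1.6,.1))[0], 'r .05-.095',np.histogram(a[m&(r>.04)&(r<.095)],np.arange(0,1.6,.1))[0])
# last allowed picture: enlarged side and wrist crops
s0=cv2.imread('pics/side0.png')
A=cv2.resize(s0[172:222,228:328],None,fx=8,fy=6,interpolation=cv2.INTER_CUBIC)[:300]
B=cv2.resize(p[208:268,255:415],None,fx=5,fy=5,interpolation=cv2.INTER_CUBIC)
cv2.imwrite('pics/idx.png',np.vstack([A,B]))
E
```

```text
w7 1065
[[289.0, 244.0, 31.22, 0.54, -88.44, 117.0], [295.0, 243.0, 41.72, 0.59, -88.37, 126.0], [300.0, 243.0, 47.11, 0.54, -88.42, 122.0], [307.0, 242.0, 58.04, 0.57, -88.38, 129.0], [312.0, 242.0, 63.31, 0.54, -88.45, 125.0], [321.0, 241.0, 75.58, 0.56, -88.44, 128.0], [326.0, 241.0, 80.16, 0.52, -88.35, 124.0], [331.0, 241.0, 85.03, 0.5, -88.33, 126.0], [346.0, 240.0, 92.3, 0.12, -81.39, 115.0], [330.0, 231.0, 93.76, 0.67, -81.51, 124.0], [338.0, 240.0, 94.6, 0.53, -88.36, 118.0], [330.0, 230.0, 97.56, 0.71, -81.8, 129.0], [305.0, 224.0, 98.83, 1.03, -81.32, 125.0], [332.0, 230.0, 99.57, 0.71, -81.94, 116.0], [319.0, 227.0, 100.82, 0.89, -82.35, 111.0], [335.0, 230.0, 101.21, 0.68, -81.67, 108.0], [314.0, 225.0, 101.57, 0.95, -81.59, 98.0], [321.0, 226.0, 102.17, 0.87, -81.42, 116.0], [345.0, 233.0, 102.79, 0.53, -81.89, 118.0], [313.0, 225.0, 103.43, 0.97, -82.27, 101.0], [341.0, 231.0, 103.82, 0.62, -81.78, 119.0], [347.0, 233.0, 104.68, 0.52, -81.91, 121.0], [342.0, 231.0, 105.28, 0.62, -82.02, 115.0], [348.0, 239.0, 105.89, 0.52, -88.14, 108.0], [348.0, 236.0, 107.15, 0.55, -
[... 1278 characters left out ...]
0], [323.0, 233.0, 105.66, 0.59, -75.69, 126.0], [337.0, 222.0, 106.54, 0.25, -76.07, 118.0], [327.0, 232.0, 107.28, 0.54, -75.89, 124.0], [329.0, 239.0, 109.5, 0.54, -82.66, 108.0], [336.0, 243.0, 116.21, 0.53, -85.97, 127.0]]
dark: r>.112 0.5250333142948815 hist [ 19  47  53  56  86 243  43  18  53 142 106   0   0   0   0] r .05-.095 [  6  10  13  14  35 155  26  21  22  75 203  13   0   0   0]
top 226
dark: r>.112 0.5299986272396234 hist [ 2  4  1  3  3 51 14  5  3  2  4  0  0  0  0] r .05-.095 [ 0  0  0  1  2 42 10  1  1  3 26  6  0  0  0]
side 242
dark: r>.112 0.5272132835190444 hist [ 0  0  0  0  5 17  0  0  0  5  2  3  0  0  0] r .05-.095 [ 1  2  3  3  8 24  5  2  1 16 23  4  0  0  0]
```

```bash
python3 -m creep '0 0 0 0 -10 0 0;0 0 -10 0 -10 0 0;0 0 0 0 -10 0 0;0 0 0 0 -10 0 0;0 0 0 0 -10 0 0;0 0 0 0 0 0 0'
python3 - <<'E'
from h import *
print(delta([.5635,.1515,.2],down(.49)))
E
```

```text
time_s: 11.32
ee_pos: [0.3765, 0.2186, 0.245]
tcp_rot: [0.957, 0.265, -0.12, 0.002]
wrist_force: [0.4, -0.1, -0.5]
width: 0.0425
gripper_force: 0.0
(array([131.8, 155.2,   5.6]), array([-3.1, 13.4,  2.9]))
```

```bash
python3 -m creep '40 0 0 -1.5 7 1.5 0.05;40 0 0 -1.5 6.4 1.5 0.05;0 0 0 0 0 0 0.05;0 0 0 0 0 0 0.05'
python3 - <<'E'
from h import *
print(delta([.5635,.1515,.2],down(.49)))
E
```

```text
time_s: 11.82
ee_pos: [0.4425, 0.2559, 0.2339]
tcp_rot: [0.971, 0.241, 0.001, 0.001]
wrist_force: [0.4, -0.6, 0.1]
width: 0.0408
gripper_force: 0.0
(array([ 58. , 148.8,  34.4]), array([ 0.2, -0.1, -0.2]))
```

```bash
python3 -m creep '20 50 0 0 0 0 0.05;20 50 0 0 0 0 0.05;18 49 10 0 0 0 0.05;0 0 24 0 0 0 0.05;0 0 0 0 0 0 0.05;0 0 0 0 0 0 0.05'
python3 - <<'E'
from h import *
p,d=eyes.capture('wrist');c=cam('wrist');P=cloud(c,d)
x=np.array([np.cos(.49),np.sin(.49),0]);y=np.array([-x[1],x[0],0]);O=np.array([.5034,.2632,0])+.085*y
Q=P-O;X=Q@x;Y=Q@y;m=(P[...,2]>.045)&(P[...,2]<.07)&(Y<-.19)&(Y>-.23)&(abs(X)<.06)
print(m.sum(),'X range',np.percentile(X[m],[1,99]),'Y',np.median(Y[m]),np.percentile(Y[m],[2,98]),'z',np.percentile(P[m][:,2],[50,98]))
k=m&(P[...,2]>.059)&(abs(X)<.035);print('bar ridge Y',np.mean(Y[k]),'slope',np.polyfit(X[k],Y[k],1))
b=O+y*np.mean(Y[k])+x*np.mean(np.percentile(X[m],[1,99]));print(b);print(delta([b[0],b[1],.055],down(.49)))
E
```

```text
time_s: 12.58
ee_pos: [0.5639, 0.1526, 0.2009]
tcp_rot: [0.97, 0.241, 0.002, 0.0]
wrist_force: [-0.2, 0.5, 0.2]
width: 0.0407
gripper_force: 0.0
1341 X range [-0.04441836  0.04794616] Y -0.20987609549960698 [-0.21679111 -0.19187355] z [0.05943376 0.06174288]
bar ridge Y -0.21148093679274538 slope [ 0.00036303 -0.21148143]
[0.56448155 0.15243185 0.        ]
(array([-4.000e-01,  1.000e-01,  1.462e+02]), array([ 0.1, -0.2, -0.1]))
```

```bash
python3 -m creep '0 0 45 0 0 0 0.05;0 0 45 0 0 0 0.05;0 0 35 0 0 0 0.05;0 0 21 0 0 0 0.05;0 0 0 0 0 0 0.05;0 0 0 0 0 0 0.4;0 0 0 0 0 0 1;0 0 0 0 0 0 1;0 0 0 0 0 0 1;0 0 0 0 0 0 1' 50
python3 - <<'E'
from h import *
s=arm.get_state();print(delta([.5645,.1524,.055],down(.49)),s['ft_torque'])
# arc in tool frame (tool held vertical, +y tool = -y rig): per 0.06 rad steps to .53
L=.212;t=np.linspace(0,.53,13)
Y=-L*np.cos(t);Z=L*np.sin(t);print(np.round(np.c_[-np.diff(Y),-np.diff(Z)]*1e3,1).tolist())
E
```

```text
time_s: 13.88
ee_pos: [0.5655, 0.1529, 0.0556]
tcp_rot: [0.971, 0.241, 0.003, 0.0]
wrist_force: [-2.1, -0.4, 6.9]
width: 0.0099
gripper_force: 49.0
(array([-1.1, -0.1,  0.6]), array([ 0.1, -0.3, -0.2])) [0.26791698 0.35908978 0.11630494]
[[-0.2, -9.4], [-0.6, -9.3], [-1.0, -9.3], [-1.4, -9.3], [-1.8, -9.2], [-2.3, -9.1], [-2.7, -9.0], [-3.0, -8.9], [-3.4, -8.7], [-3.8, -8.6], [-4.2, -8.4], [-4.6, -8.2]]
```

```bash
python3 -m creep '0 -0.2 -9.4 0 0 0 1;0 -0.6 -9.3 0 0 0 1;0 -1 -9.3 0 0 0 1;0 -1.4 -9.3 0 0 0 1;0 -1.8 -9.2 0 0 0 1;0 -2.3 -9.1 0 0 0 1;0 0 0 0 0 0 1;0 0 0 0 0 0 1'
```

```text
time_s: 14.88
ee_pos: [0.5622, 0.1587, 0.1099]
tcp_rot: [0.971, 0.241, 0.003, 0.0]
wrist_force: [4.5, 3.2, -5.4]
width: 0.0105
gripper_force: 48.7
```

```bash
python3 -m creep '0 -2.7 -9 0 0 0 1;0 -3 -8.9 0 0 0 1;0 -3.4 -8.7 0 0 0 1;0 -3.8 -8.6 0 0 0 1;0 -4.2 -8.4 0 0 0 1;0 -4.6 -8.2 0 0 0 1;0 0 0 0 0 0 1;0 0 0 0 0 0 1;0 0 0 0 0 0 1'
python3 - <<'E'
from h import *
s=arm.get_state();x=np.array([np.cos(.49),np.sin(.49),0]);y=np.array([-x[1],x[0],0]);O=np.array([.5034,.2632,0])+.085*y+[0,0,.055]
q=s['ee_pos']-O;print('tcp angle',np.arctan2(q[2],-q@y),np.hypot(q[2],q@y),s['gripper_force'],s['qvel'].round(4))
p,d=eyes.capture('wrist');cv2.imwrite('pics/fin.png',p);P=cloud(cam('wrist'),d)-O
X=P@x;Y=P@y;Z=P[...,2];r=np.hypot(Y,Z);a=np.arctan2(Z,-Y)
m=(abs(X)<.05)&(r>.03)&(r<.16)&(a>.2)&(a<.9)
# plate upper face: line fit, robust
A=np.c_[-Y[m],Z[m]].astype(np.float32);print(m.sum())
k=np.ones(len(A),bool)
for _ in range(8):
    f=np.polyfit(A[k,0],A[k,1],1);e=A[:,1]-np.polyval(f,A[:,0]);k=abs(e)<max(.002,1.5*np.std(e[k]))
    
print('plate angle',np.arctan(f[0]),f[1],k.sum())
dd=.003+A[:,1]*0
n=-A[:,0]*np.sin(np.arctan(f[0]))+A[:,1]*np.cos(np.arctan(f[0]));print('height over plate pct',np.percentile(n*1e3,[5,50,95,99]))
# top camera: plate and index
p,d=eyes.capture('top');P=cloud(cam('top'),d)-O;X=P@x;Y=P@y;Z=P[...,2];r=np.hypot(Y,Z);a=np.arctan2(Z,-Y)
m=(X>-.105)&(X<-.083)&(r>.113)&(r<.125)&(a>.2)&(a<1.2);print('index now',m.sum(),np.median(a[m]) if m.any() else None)
m=(abs(X)<.05)&(r>.12)&(r<.16)&(a>.2)&(a<.9);print('plate top view',m.sum(),np.median(a[m])-.003/.14 if m.any() else 0)
E
```

```text
time_s: 16.0
ee_pos: [0.5528, 0.1764, 0.1615]
tcp_rot: [0.971, 0.24, 0.003, 0.001]
wrist_force: [6.3, 0.4, -1.2]
width: 0.0099
gripper_force: 48.7
tcp angle 0.5227777749492327 0.21335016799743942 48.73710036277771 [-0.0024  0.0005  0.0001  0.0026 -0.0002  0.0007  0.0002]
15038
plate angle 0.5079182422125836 0.0031988421399879448 11073
height over plate pct [ 2.20402059  2.96524883 28.80025175 34.22103025]
index now 7 0.5312125855332779
plate top view 572 0.5129516709520018
```

```bash
python3 -m creep '0 -1 -2 0 0 0 1;0 0 0 0 0 0 1;0 0 0 0 0 0 1;0 0 0 0 0 0 1;0 0 0 0 0 0 1'
python3 -c "
from rig import close_job
print(close_job())"
```

```text
time_s: 16.73
ee_pos: [0.5523, 0.1773, 0.1635]
tcp_rot: [0.971, 0.24, 0.003, 0.001]
wrist_force: [5.8, 0.3, -2.6]
width: 0.0099
gripper_force: 48.8
the job is handed in; nothing more can be done
None
```

I handed the job in at about 16.7 s with the steel collar seated flat on the plate and released, and the plate still held by its handle at about 0.52 rad. I read the index arm at about 0.53 rad, within the 0.06 rad limit. It had not shifted when last checked, and no verdict came back.

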